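Hold the awl under the bench magnifier

TASK

Draw the red-handled awl straight up out of the wooden tool block, turn it level, and hold it still with the point of its blade under the middle of the bench magnifier, about 10 cm below the glass, so that I can check the point for nicks. Do not touch the magnifier, and leave the other tools and everything else on the bench where they are. Finish while still holding the awl there in the gripper.

Things in the scene. Friction and masses are not known exactly. Their poses are not given: they have to be found in the camera images.
- awl: Awl, 162 mm long, about 70 g, upright, blade down, in one of the block's four holes (which one changes). Round about its axis: red handle 100 mm long, below it a brass ferrule 11 mm thick and 16 mm long, then a 5 mm thick steel blade. Origin: at the shoulder (underside of the handle, on the top of the block); z along the axis to the handle's end. Point at z = -62 mm.
- awl_grip (a point): Middle of the straight barrel of the awl's red handle, on its axis, 53 mm above the shoulder and near the centre of mass. The barrel is 27 mm thick from 26 to 80 mm above the shoulder; the ends are narrower.
- awl_tip (a point): The point of the awl's blade, 62 mm below the handle's shoulder on the awl's axis.
- block: Fixed wooden tool block, 75 mm (its x) by 310 mm (its y) by 80 mm high, left or right of the bench's middle, turned up to 0.3 rad. Origin: centre of its underside; z up. Four square holes 14 mm wide and 70 mm deep in a row at y = -120, -40, 40, 120 mm, so tools stand 80 mm apart. Three hold other tools, whose handles stand up to 96 mm above the block.
- magnifier: Fixed bench magnifier, on the other side of the bench from the block. Origin: on the bench straight below the lens's middle; z up. Its dark round foot (170 mm across) and upright steel column (18 mm thick, 462 mm high) stand 210 mm from the lens's axis along the body's +x, which points away from the robot, turned up to 0.25 rad. The space below the lens is empty.
- lens (a point): Middle of the underside of the level clear glass, 300 to 350 mm above the bench (the head's height changes). The white round lens housing about it is 140 mm across; its underside is 6 mm lower, its top 20 mm higher. A 12 mm bar at the glass's height joins it to a black clamp on the column.
- focus (a point): The viewing point: 100 mm straight below the middle of the underside of the glass; z up.
- beveller: Edge beveller with a mushroom-shaped pale wood handle, standing in another hole of the block; handle 93 mm long, up to 30 mm thick. Origin on its shoulder, on the block's top. Leave it.
- punch: Steel drive punch, standing in another hole of the block; its shaft stands 90 mm above the block, up to 20 mm thick. Origin on its shoulder, on the block's top. Leave it.
- groover: Groover with a slim black handle, standing in another hole of the block; handle 96 mm long, up to 22 mm thick. Origin on its shoulder, on the block's top. Leave it.
- mallet: White-headed mallet with a wooden handle lying at the right of the bench; 260 mm long, 54 mm high. Origin below the middle of the handle, on the bench. Leave it.
- spray_bottle: White spray bottle with a green trigger head at the far middle of the bench, 76 mm across, 180 mm high. Origin: centre of its underside. Leave it.
- shoe_last: Green plastic shoe last, 270 mm long and 108 mm high, standing on a fixed 30 mm thick stone slab at the left. Origin: under its middle, on the slab. Leave it.
- spool: Spool of blue thread in the middle of the bench, 48 mm across, 70 mm high. Origin: centre of its underside. Leave it.
- tin: Low yellow and white tin in the middle of the bench, nearest the robot, 56 mm across, 45 mm high. Origin: centre of its underside. Leave it.

How it is judged:
On the way:
1. the awl is held in the fingers with its point drawn up clear of the block's top (z of awl_tip in the frame of block above 0.085 m and contact force between the fingers and awl above 1 N), for 0.1 s.
At the end, for the whole second after the job is handed in: The awl is held in the fingers, level within 20 degrees and still, not resting on the block or the magnifier, with its point within 30 mm sideways of the lens's axis and 70 to 130 mm below the glass (contact force between the fingers and awl above 1 N and contact force between awl and block below 0.1 N and contact force between awl and magnifier below 0.1 N and angle between awl's own z axis and vertical between 1.22 and 1.92 rad and horizontal distance between awl_tip and focus below 0.03 m and z of awl_tip in the frame of focus between -0.03 and 0.03 m and linear speed of awl below 0.03 m/s and angular speed of awl below 0.3 rad/s); the arm keeps its last pose, push and grip.
It fails at once if the awl is levered over by more than 20 degrees while its blade is still in the block (angle between awl's own z axis and vertical above 0.35 rad and z of awl_tip in the frame of block below 0.075 m and x of awl_tip in the frame of block between -0.0375 and 0.0375 m and y of awl_tip in the frame of block between -0.155 and 0.155 m).
It fails at once if the magnifier is touched (contact force between any of the arm, the fingers, awl and magnifier above 1 N).
It fails at once if another tool in the block is moved by more than 25 mm (distance of any of beveller, punch, groover from where it was at the start of the episode above 0.025 m).
It fails at once if another thing on the bench is moved by more than 25 mm (distance of any of mallet, spray_bottle, shoe_last, spool, tin from where it was at the start of the episode above 0.025 m).
It also fails if it takes over 54 s, if anything falls off the work surface, if the arm or the gripper's body presses on something with over 40 N, if the wrist force passes 120 N, or if a joint passes its speed limit or range.

ROBOT

A 6-joint arm with a two-finger parallel gripper is mounted at the origin on the work surface. World frame = base frame: x ahead of the robot, y to its left, z up, the work surface at z = 0. Lengths are in m, angles in rad, forces in N, time in s.
With the tool pointing down it reaches from about 0.325 to 0.85 m from the base axis. Payload 4.4 kg.
Tool frame: the origin (TCP) lies at the very end of the fingers, on their centre line; the grasp point (between the pads) lies 19 mm behind it; z points along the fingers, y is the line along which they close (so a half turn about z gives the same grasp; the last joint's range is limited). The gripper opens to 94 mm and grips with 3 to 60 N. Pads are 16 mm wide; open, the fingers measure 119 mm over their backs; the gripper's body (75 mm by 177 mm) begins 78 mm behind the grasp point.
Start: joints at [-1.329, 0.207, 1.542, -0, 1.393, -0.15], TCP at [0.22, -0.531, 0.205] pointing down, gripper open.
Joint ranges: [-2.73, 2.73], [-0.86, 2.22], [0.23, 2.46], [-1.11, 4.25], [0.08, 2.63], [-2.82, 2.82]. Speed limits (rad/s): [2.79, 2.79, 3.14, 3.14, 3.14, 3.14].

INTERFACE

Orientations are given as a unit quaternion [x, y, z, w].
In Python, from cell import robot gives the robot as it stands.
- The arm moves only by the tool move_arm, never from a script. Its argument "motion" is a list that holds one entry, the list of rows, each a list of 6 numbers: the shift along the tool's x, y, z in units of 400 mm (1.0 is 400 mm), then the turn, a rotation vector about the tool's x, y, z in units of 180 degrees (1.0 is 180 degrees). A call has 1 to 12 rows; each row is the pose to reach, as a shift and turn from the pose commanded when the call began, along the tool's axes at that moment, turning the shorter way round; what a row does not reach only later rows make up. A row lasts 1/8 s, in which the tool goes at most 62.5 mm and 10.7 degrees, less where a joint would pass 70% of its speed; a pose out of reach is approached as far as the arm can. A call with a number of a shift or a turn outside -1 to 1 is refused whole. A call with a gripper value outside its range is refused whole. "gripper" is the opening, from 0 (shut) to 1 (fully open), set as the call begins (left out, the last holds). The fingers move at their own pace and stop on an object; the grip force is fixed at half the most. Time passes only in rows, so rows that repeat a pose let the fingers close. It gives the time, the measured TCP pose, the force, the opening and the grip force at its end, in the units of the state.
- robot.get_obs(): the state, without advancing time (a new reading comes with each control period).
- robot.capture(name): name is "side" or "top"; returns a dict with "pixels" (400x640x3 uint8, red, green, blue), "fovy" (degrees; the focal length in pixels is half the picture's height over the tangent of half this angle, whatever the lens; pixels are square), "cx", "cy" (the principal point, pixels), "cam_to_world" (4x4, takes a point from camera to world coordinates). Camera axes: x right, y up, looking along -z (the intrinsics and any distortion apply to the point x, -y, -z); pixel columns grow to the right and rows downward; lengths in m; the calibration is good to about 2 mm. A picture is of the moment at which its call begins. There is no depth.
- robot.finish_job(): hands the job in; it is judged then, once.
Trained networks look in a picture, given as the dict that the camera call returned (one of the last four; its "shot" number tells which), for a name from the list of things; names that differ only in an ending like _2 or _b are one class to them, and where a whole thing is asked for, a point or a joint stands for the part that bears it (a point fixed in the world has none). Each returns a list of dicts, best first, with "conf" (0 to 1); they miss things now and then, are a little off and sometimes report something else, mostly with a low value. They report only what shows in the picture. A call takes as long as a camera call.
- robot.recognise(picture, label): "location" ([row, column] in pixels, amid what is visible of it).
- robot.trace(picture, label): "mask" (400x640 bool, what is visible of it) and "location" ([row, column] in pixels, amid what is visible of it).
The state is a dict: "t": time; "joint_pos": joint angles; "dq": joint speeds; "tau": joint torques, N m; "eef_pos": TCP position; "orientation": TCP orientation; "wrist_force": force on the tool from outside, world axes, zero at the start; "ft_torque": the same for the moment, N m; "grip_width": finger opening in m; "grip_force": force on a finger pad.
Only numpy, scipy, OpenCV 4.12 (cv2) and the standard library are available. Lean on these libraries where they do the work, as an engineer would, in place of code of your own. Each camera call takes 0.05 s, during which the arm holds its last target. There are 200 camera calls.

## Working session

There is one attempt and no reset: what is moved stays moved. The work goes in short steps, Python scripts to look and compute and a tool call to move; the robot and the scene stay as the last step left them, time stands still between calls to the robot, and variables do not carry over. Pictures are saved under pics/ and viewed, at most 10 in all, crops included, and the job is handed in when it is done.

Besides the shell and the picture viewer there is one more tool, called after "Call:" as name([rows], argument=value, ...), one row to a line, values as JSON. move_arm: Moves the arm, as the interface text tells. Its arguments: {"type":"object","properties":{"motion":{"type":"array","items":{"type":"array","items":{"type":"array","items":{"type":"number","minimum":-1,"maximum":1}}}},"gripper":{"type":"number"}},"required":["motion"]}

```bash
mkdir -p pics; ls; python3 - <<'E'
from cell import robot
import cv2,numpy as np,pickle
caps={n:robot.capture(n) for n in("side","top")}
pickle.dump(caps,open('caps.pkl','wb'))
for n,c in caps.items():
    cv2.imwrite(f'pics/{n}0.png',c['pixels'][:,:,::-1])
    print(n,[k for k in c],c['fovy'],c['cx'],c['cy'],np.round(c['cam_to_world'],3).tolist(),c.get('distortion'))
    for l in["awl","awl_grip","awl_tip","block","magnifier","lens","beveller","punch","groover","spool","tin","spray_bottle","mallet","shoe_last"]:
        print(l,[(np.round(r['location'],1).tolist(),round(r['conf'],2)) for r in robot.recognise(c,l)[:2]])
print(robot.get_obs())
E
```

```text
pics
side ['pixels', 'fovy', 'cx', 'cy', 'cam_to_world', 'shot'] 57.80675573622624 315.6287611047445 202.28797963307832 [[-0.949, 0.147, -0.28, 0.332], [-0.316, -0.446, 0.837, 0.939], [-0.002, 0.883, 0.47, 0.713], [0.0, 0.0, 0.0, 1.0]] None
awl [([296.6, 305.1], 0.84)]
awl_grip [([294.5, 307.3], 0.88)]
awl_tip [([291.7, 305.6], 0.56)]
block [([306.3, 318.9], 0.7)]
magnifier [([140.8, 309.6], 0.64)]
lens [([125.8, 361.7], 0.82)]
beveller [([252.1, 325.2], 0.47)]
punch [([294.0, 308.8], 0.65), ([275.0, 314.0], 0.49)]
groover [([306.6, 320.3], 0.51), ([224.4, 280.0], 0.51)]
spool [([234.4, 320.1], 0.58)]
tin [([253.1, 360.0], 0.78), ([294.3, 305.6], 0.46)]
spray_bottle [([225.9, 280.0], 0.73)]
mallet [([186.6, 362.8], 0.86)]
shoe_last [([387.6, 303.8], 0.67)]
top ['pixels', 'fovy', 'cx', 'cy', 'cam_to_world', 'shot'] 56.26266453609576 323.2012106526579 197.81642846362934 [[-0.023, 0.993, -0.116, 0.462], [-1.0, -0.02, 0.02, 0.035], [0.018, 0.117, 0.993, 1.648], [0.0, 0.0, 0.0, 1.0]] None
awl [([219.4, 241.4], 0.59)]
awl_grip [([217.8, 240.8], 0.53)]
awl_tip [([219.3, 242.4], 0.55)]
block
[... 330 characters left out ...]
91)]
{'t': 1.5, 'joint_pos': array([-1.32846725e+00,  2.06604642e-01,  1.54147803e+00,  7.79490621e-06,
        1.39351791e+00, -1.50534563e-01]), 'dq': array([-0.00299891, -0.00080621,  0.0006851 , -0.00013313, -0.00080076,
        0.00101458]), 'tau': array([-1.03661747e-03, -3.70872581e+01, -2.81753665e+01,  6.98814914e-02,
        2.76463246e-02,  5.49550251e-06]), 'eef_pos': array([ 0.22010577, -0.53121247,  0.20545447]), 'orientation': array([ 9.80769359e-01,  1.95170346e-01,  3.65059962e-06, -4.13266813e-06]), 'wrist_force': array([ 0.29312067, -0.09649665,  0.33003351]), 'ft_torque': array([-0.02258735, -0.03966774, -0.01265078]), 'grip_force': 0.0, 'grip_width': 0.09384698737297234}
```

View pics/side0.png

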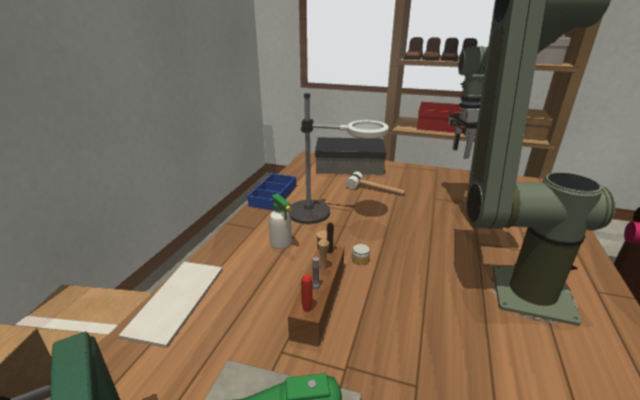

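View pics/top0.png

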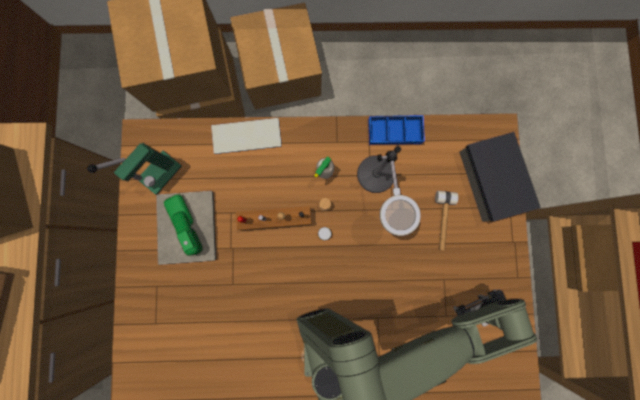

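Side view: the red awl handle is at about (row 294, col 307), the nearest tool in the block's row, and the lens ring is at about (128, 367). Top view: the awl is at about (218, 241) at the block's left end, the lens at (215, 400), and the bottle at (168, 323). Next I triangulate.

```bash
cat > h.py <<'E'
import numpy as np,cv2
from scipy.optimize import least_squares
def proj(c,P):
    M=np.linalg.inv(c['cam_to_world']);p=np.atleast_2d(P)@M[:3,:3].T+M[:3,3]
    f=200/np.tan(np.radians(c['fovy']/2))
    return np.c_[c['cx']+f*p[:,0]/-p[:,2],c['cy']+f*p[:,1]/p[:,2]] # col,row
def cyl(r,z0,z1):
    a=np.linspace(0,2*np.pi,40);return np.vstack([np.c_[r*np.cos(a),r*np.sin(a),0*a+z] for z in(z0,z1)])
def cen(c,P):
    h=cv2.convexHull(proj(c,P).astype(np.float32));m=cv2.moments(h);return np.array([m['m10'],m['m01']])/m['m00']
def fit(obs,shape,x0): # obs: list of (cam,(col,row))
    s=least_squares(lambda x:np.concatenate([cen(c,shape+x)-o for c,o in obs]),x0,x_scale=.01);return s.x,s.fun
E
python3 - <<'E'
from h import *;import pickle
from cell import robot
caps={n:robot.capture(n) for n in("side","top")}
def mc(m):
    m=m.astype(np.uint8);n,l,s,ce=cv2.connectedComponentsWithStats(m);i=1+s[1:,4].argmax();return ce[i],s[i].tolist(),l==i
obs=[];O2=[]
for n,c in caps.items():
    h=cv2.cvtColor(c['pixels'],cv2.COLOR_RGB2HSV)
    red=((h[...,0]<6)|(h[...,0]>174))&(h[...,1]>150)&(h[...,2]>60)
    t=robot.trace(c,'awl')[0];win=np.zeros(red.shape,bool);r,q=map(int,t['location']);win[r-30:r+30,q-25:q+25]=1
    ce,s,m=mc(red&win);print(n,'red',ce,s,'trace',t['location']);obs.append((c,ce))
    t=robot.trace(c,'lens')[0];print('lens conf',t['conf'],mc(t['mask'])[:2])
    win[:]=0;r,q=map(int,t['location']);win[r-16:r+40 if n=='top' else r+16,q-30:q+50]=1
    w=(h[...,1]<45)&(h[...,2]>150)&win
    ce,s,m=mc(w);hull=cv2.convexHull(np.argwhere(m)[:,::-1].astype(np.int32));mm=cv2.moments(hull);ce=np.array([mm['m10'],mm['m01']])/mm['m00'];print('ring',ce,s);O2.append((c,ce))
    for l in('spray_bottle','spool','tin','block','mallet'):
        t=robot.trace(c,l)
        if t: ce,s,_=mc(t[0]['mask']);print(l,round(t[0]['conf'],2),ce.round(1),s)
    big=cv2.resize(c['pixels'][80:340,220:460] if n=='side' else c['pixels'][140:260,210:450],None,fx=2.2 if n=='side' else 3.2,fy=2.2 if n=='side' else 3.2,interpolation=cv2.INTER_CUBIC)
    cv2.imwrite(f'pics/{n}1.png',big[...,::-1])
pickle.dump((caps,obs,O2),open('caps.pkl','wb'))
print('awl shoulder',fit(obs,np.vstack([cyl(.0135,.026,.08),cyl(.010,0,.1)]),[.45,.35,.08]))
print('lens',fit(O2,cyl(.07,-.006,.02),[.45,-.2,.32]))
E
```

```text
side red [306.53271028 291.99065421] [302, 275, 10, 36, 321] trace [295.4, 306.1]
lens conf 0.8 (array([353.26385809, 128.21840355]), [301, 120, 87, 19, 902])
ring [363.83432148 125.61890646] [333, 119, 55, 14, 440]
spray_bottle 0.71 [279.9 223.3] [269, 194, 23, 55, 1032]
spool 0.66 [306.5 293. ] [302, 275, 11, 37, 343]
tin 0.87 [360.3 253.8] [352, 244, 18, 20, 289]
mallet 0.66 [370.  184.1] [347, 173, 57, 21, 367]Traceback (most recent call last):
  File "<stdin>", line 10, in <module>
IndexError: list index out of range
```

```bash
python3 - <<'E'
from h import *;import pickle
from cell import robot
caps={n:robot.capture(n) for n in("side","top")}
def mc(m):
    m=m.astype(np.uint8);n,l,s,ce=cv2.connectedComponentsWithStats(m);i=1+s[1:,4].argmax();return ce[i],s[i].tolist(),l==i
obs=[];O2=[]
W={'side':((265,325,290,325),(115,142,344,395)),'top':((200,235,228,254),(193,242,374,428))}
for n,c in caps.items():
    h=cv2.cvtColor(c['pixels'],cv2.COLOR_RGB2HSV)
    red=((h[...,0]<8)|(h[...,0]>172))&(h[...,1]>150)&(h[...,2]>60)
    win=np.zeros(red.shape,bool);a,b,d,e=W[n][0];win[a:b,d:e]=1
    ce,s,m=mc(red&win);print(n,'red',ce,s);obs.append((c,ce))
    win[:]=0;a,b,d,e=W[n][1];win[a:b,d:e]=1
    w=(h[...,1]<50)&(h[...,2]>150)&win
    ce,s,m=mc(w);hull=cv2.convexHull(np.argwhere(m)[:,::-1].astype(np.int32));mm=cv2.moments(hull);ce=np.array([mm['m10'],mm['m01']])/mm['m00'];print('ring',ce,s);O2.append((c,ce))
    vis=c['pixels'].copy();vis[m]=[255,0,255]
    big=cv2.resize(vis[80:340,220:460] if n=='side' else vis[140:260,210:450],None,fx=2.2 if n=='side' else 3.2,fy=2.2 if n=='side' else 3.2,interpolation=cv2.INTER_CUBIC)
    cv2.imwrite(f'pics/{n}1.png',big[...,::-1])
pickle.dump((caps,obs,O2),open('caps.pkl','wb'))
x,f=fit(obs,np.vstack([cyl(.0135,.026,.08),cyl(.010,0,.1)]),[.45,.35,.08]);print('awl shoulder',x,f)
x,f=fit(O2,cyl(.07,-.006,.02),[.45,-.2,.32]);print('lens',x,f)
for n,c in caps.items(): p=proj(c,cyl(.07,-.006,.02)+x);print(n,p.min(0),p.max(0))
# ground intersections, top camera
c=caps['top'];f=200/np.tan(np.radians(c['fovy']/2))
def ray(u,v,z):
    d=c['cam_to_world'][:3,:3]@[(u-c['cx'])/f,-(v-c['cy'])/f,-1];o=c['cam_to_world'][:3,3];return (o+d*(z-o[2])/d[2]).round(3)
for nm,u,v,z in(('bottle',326,174,.1),('bottletop',323,167,.18),('spool',325,204,.07),('tin',325,234,.045),('t1',241,218,.18),('t2',262,217,.17),('t3',282,216,.17),('t4',302,214,.17),('foot',376,174,0),('mallethead',447,198,.04),('malend',443,248,.02)): print(nm,ray(u,v,z))
E
```

```text
side red [306.5648415  292.17579251] [301, 274, 12, 37, 347]
ring [366.2981685  125.64139194] [344, 119, 44, 14, 417]
top red [241.26315789 219.07894737] [237, 216, 10, 6, 38]
ring [399.90750507 214.32927654] [381, 193, 39, 42, 969]
awl shoulder [0.55760498 0.33591703 0.08211569] [-0.56234516 -0.05398297 -0.17613819  0.49682062]
lens [ 0.54999805 -0.25375351  0.36041225] [ 0.14810884  0.04620238  0.01431256 -0.17054833]
side [345.40112889 116.07404474] [387.66122654 135.39854732]
top [378.84121989 193.45658424] [420.98545965 234.58309269]
bottle [ 0.744 -0.011  0.1  ]
bottletop [0.758 0.002 0.18 ]
spool [ 0.62  -0.005  0.07 ]
tin [ 0.494 -0.003  0.045]
t1 [0.561 0.328 0.18 ]
t2 [0.564 0.247 0.17 ]
t3 [0.566 0.168 0.17 ]
t4 [0.572 0.089 0.17 ]
foot [ 0.758 -0.238  0.   ]
mallethead [ 0.638 -0.537  0.04 ]
malend [ 0.423 -0.514  0.02 ]
```

View pics/top1.png

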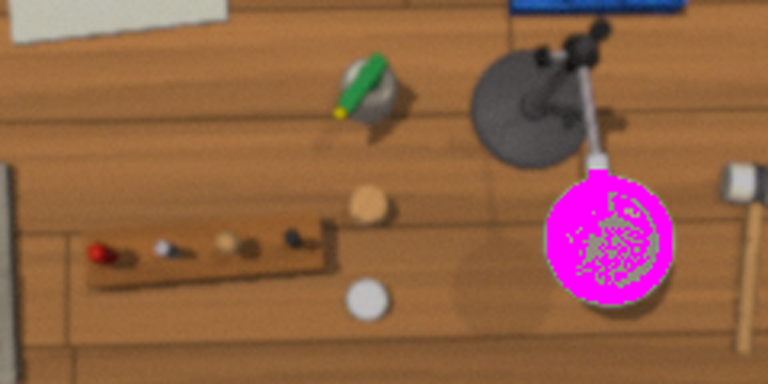

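View pics/side1.png

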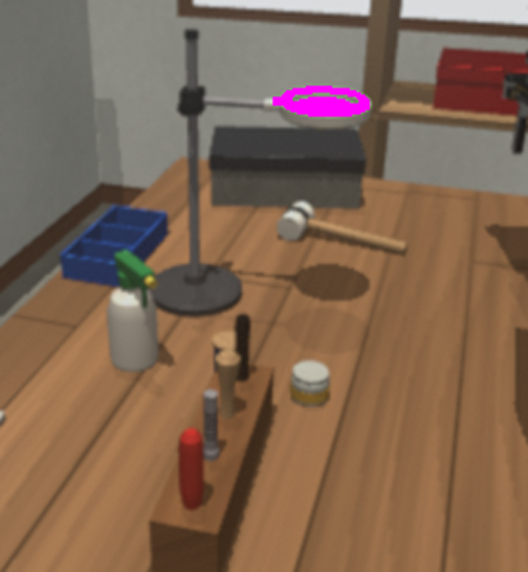

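The magenta mask covers the top-view ring well, spanning rows 193–235. In the side view it misses the ring's shaded lower rim: true rows are about 118.6–137.7, so the centre row is about 128 and the glass sits a little lower than fitted. I refit with that and compute the first moves.

```bash
cat >> h.py <<'E'
from scipy.spatial.transform import Rotation as Ro
def rel(p,R,p0=None,R0=None):
    if p0 is None:
        from cell import robot;o=robot.get_obs();p0,R0=o['eef_pos'],Ro.from_quat(o['orientation'])
    s=R0.inv().apply(np.array(p)-p0)/.4;w=(R0.inv()*R).as_rotvec()/np.pi
    return np.r_[s,w].round(4).tolist()
def frame(z,y): # tool rotation from z axis and y axis
    z=np.array(z,float);z/=np.linalg.norm(z);y=np.array(y,float);y-=z*(y@z);y/=np.linalg.norm(y)
    return Ro.from_matrix(np.c_[np.cross(y,z),y,z])
E
python3 - <<'E'
from h import *;import pickle
caps,obs,O2=pickle.load(open('caps.pkl','rb'))
O2[0]=(O2[0][0],np.array([366.5,128.1]))
x,f=fit(O2,cyl(.07,-.006,.02),[.45,-.2,.32]);print('lens',x,f)
for n,c in caps.items(): p=proj(c,cyl(.07,-.006,.02)+x);print(n,p.min(0),p.max(0))
from cell import robot
o=robot.get_obs();p0,R0=o['eef_pos'],Ro.from_quat(o['orientation'])
Rd=frame([0,0,-1],[1,.045,0]); Rm=frame([0,0,-1],[np.cos(-.6),np.sin(-.6),0])
p1=np.array([.33,-.2,.32]);print(rel(p1,Rm,p0,R0))
p2=np.array([.46,.1,.31]);print(rel(p2,Rd,p1,Rm))
print(rel([.5576,.336,.27],Rd,p2,Rd))
E
```

```text
lens [ 0.54985663 -0.25577015  0.35159269] [-0.06247052 -0.01122466  0.03020407  0.04512897]
side [345.49234485 118.41159288] [387.55162561 137.86236457]
top [378.99997329 193.81366633] [420.85886912 234.65992785]
[0.5708, -0.6598, -0.2864, 0.0, -0.0, -0.184]
[0.8025, -0.1552, 0.025, 0.0, 0.0, -0.2053]
[0.5784, 0.2703, 0.1, 0.0, 0.0, 0.0]
```

Call:
move_arm([
  [[0.57, -0.66, -0.286, 0, 0, -0.184], [0.57, -0.66, -0.286, 0, 0, -0.184], [0.57, -0.66, -0.286, 0, 0, -0.184], [0.57, -0.66, -0.286, 0, 0, -0.184], [0.57, -0.66, -0.286, 0, 0, -0.184], [0.57, -0.66, -0.286, 0, 0, -0.184], [0.57, -0.66, -0.286, 0, 0, -0.184], [0.57, -0.66, -0.286, 0, 0, -0.184]],
], gripper=1)

```text
t: 3.1
eef_pos: [0.3296, -0.2003, 0.3197]
orientation: [0.884, 0.467, -0.0, 0.0]
wrist_force: [-0.3, -0.6, -0.4]
grip_width: 0.0941
grip_force: 0.0
```

Call:
move_arm([
  [[0.8, -0.155, 0.025, 0, 0, -0.205], [0.8, -0.155, 0.025, 0, 0, -0.205], [0.8, -0.155, 0.025, 0, 0, -0.205], [0.8, -0.155, 0.025, 0, 0, -0.205], [0.8, -0.155, 0.025, 0, 0, -0.205], [0.8, -0.155, 0.025, 0, 0, -0.205], [0.8, -0.155, 0.025, 0, 0, -0.205], [0.8, -0.155, 0.025, 0, 0, -0.205]],
])

```text
t: 4.1
eef_pos: [0.459, 0.0971, 0.3095]
orientation: [0.692, 0.721, -0.001, -0.0]
wrist_force: [-0.1, -1.1, -0.5]
grip_width: 0.094
grip_force: 0.0
```

Call:
move_arm([
  [[0.58, 0.27, 0.1, 0, 0, 0], [0.58, 0.27, 0.1, 0, 0, 0], [0.58, 0.27, 0.1, 0, 0, 0], [0.58, 0.27, 0.1, 0, 0, 0], [0.58, 0.27, 0.1, 0, 0, 0], [0.58, 0.27, 0.1, 0, 0, 0]],
])

```text
t: 4.85
eef_pos: [0.5572, 0.3339, 0.2696]
orientation: [0.692, 0.722, -0.001, 0.0]
wrist_force: [0.1, -1.1, -0.2]
grip_width: 0.0944
grip_force: 0.0
```

```bash
python3 - <<'E'
from h import *
from cell import robot
o=robot.get_obs();print(o)
c=robot.capture('side');v=cv2.resize(c['pixels'][190:350,240:400],None,fx=3.7,fy=3.7,interpolation=cv2.INTER_CUBIC);cv2.imwrite('pics/side2.png',v[...,::-1])
print(proj(c,o['eef_pos']))
Rd=frame([0,0,-1],[1,.045,0]);print(rel([.5576,.336,.114],Rd))
E
```

```text
{'t': 4.85, 'joint_pos': array([ 4.07176687e-01,  3.27321907e-01,  1.25959785e+00, -7.66649438e-04,
        1.55580065e+00,  3.64620961e-01]), 'dq': array([-0.01691777, -0.03847914,  0.01301072, -0.00344883,  0.00253265,
       -0.00124466]), 'tau': array([ 8.20568483e-01, -4.23082638e+01, -2.95598727e+01,  1.67241795e-01,
       -7.48702884e-02,  1.88501336e-02]), 'eef_pos': array([0.55724052, 0.33391555, 0.26956521]), 'orientation': array([ 6.91897664e-01,  7.21995262e-01, -6.68554258e-04,  1.33773205e-04]), 'wrist_force': array([ 0.06198534, -1.09166549, -0.22871871]), 'ft_torque': array([-0.06644758, -0.09868724,  0.02568096]), 'grip_force': 0.0, 'grip_width': 0.09443861044622774}
[[305.58478132 243.19520865]]
[0.0065, 0.001, 0.3909, 0.0001, 0.0002, -0.001]
```

View pics/side2.png

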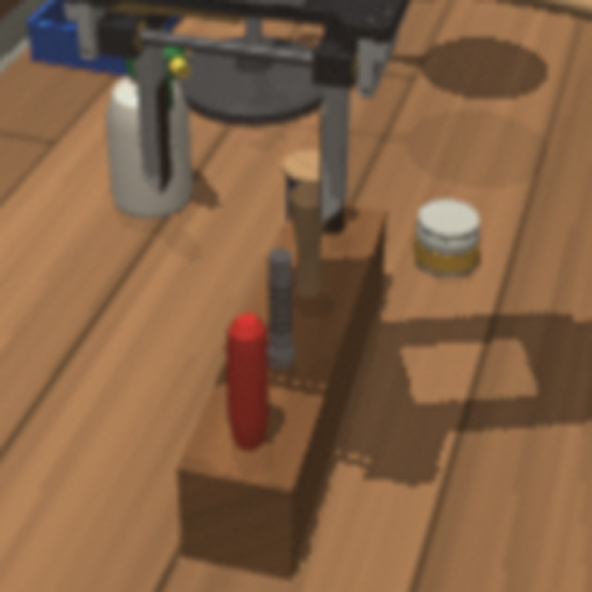

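The fingertips straddle the red handle: their midpoint is at crop column 249 and the handle is at 248. I descend and close.

Call:
move_arm([
  [[0.005, 0, 0.1, 0, 0, 0], [0.005, 0, 0.2, 0, 0, 0], [0.005, 0, 0.3, 0, 0, 0], [0.005, 0, 0.35, 0, 0, 0], [0.005, 0, 0.39, 0, 0, 0], [0.005, 0, 0.39, 0, 0, 0], [0.005, 0, 0.39, 0, 0, 0]],
])

```text
t: 5.78
eef_pos: [0.5579, 0.338, 0.1156]
orientation: [0.691, 0.722, 0.001, 0.001]
wrist_force: [-0.2, 0.6, 0.5]
grip_width: 0.0939
grip_force: 0.0
```

Call:
move_arm([
  [[0, 0, 0, 0, 0, 0], [0, 0, 0, 0, 0, 0], [0, 0, 0, 0, 0, 0], [0, 0, 0, 0, 0, 0], [0, 0, 0, 0, 0, 0], [0, 0, 0, 0, 0, 0], [0, 0, 0, 0, 0, 0], [0, 0, 0, 0, 0, 0]],
], gripper=0)

```text
t: 6.78
eef_pos: [0.5568, 0.3376, 0.1138]
orientation: [0.691, 0.723, 0.0, 0.0]
wrist_force: [-0.3, 0.2, -0.2]
grip_width: 0.0267
grip_force: 30.0
```

```bash
python3 - <<'E'
from h import *
from cell import robot
o=robot.get_obs();print(o['joint_pos'],o['eef_pos'],o['orientation'],o['wrist_force'],o['ft_torque'])
c=robot.capture('side');v=cv2.resize(c['pixels'][210:350,240:400],None,fx=3.7,fy=3.7,interpolation=cv2.INTER_CUBIC);cv2.imwrite('pics/side3.png',v[...,::-1])
E
```

```text
[ 4.12317426e-01  4.45298172e-01  1.42579274e+00 -1.48079665e-05
  1.27046303e+00  3.68238662e-01] [0.55677224 0.33760569 0.11382298] [6.91350537e-01 7.22519504e-01 1.51404097e-05 1.39773938e-05] [-0.25328282  0.22980373 -0.16180567] [ 0.03473653 -0.18274216 -0.03453672]
```

View pics/side3.png

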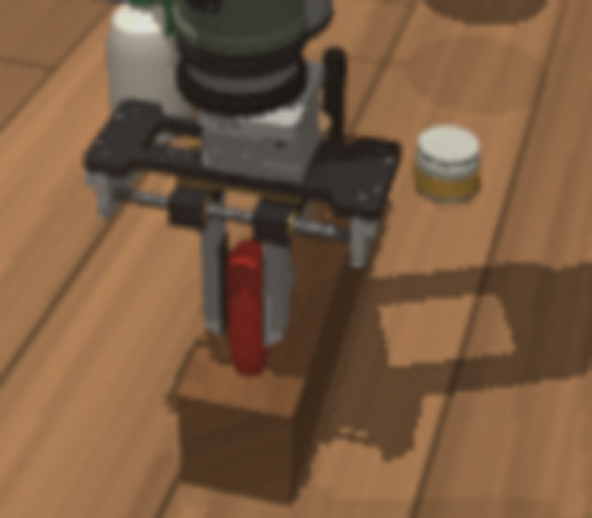

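Held: the opening is 26.7 mm and the grip force 30 N. The picture shows the red handle between both pads. I lift straight up.

Call:
move_arm([
  [[0, 0, -0.05, 0, 0, 0], [0, 0, -0.1, 0, 0, 0], [0, 0, -0.17, 0, 0, 0], [0, 0, -0.25, 0, 0, 0], [0, 0, -0.35, 0, 0, 0], [0, 0, -0.45, 0, 0, 0], [0, 0, -0.5, 0, 0, 0], [0, 0, -0.5, 0, 0, 0]],
])

```text
t: 7.82
eef_pos: [0.5578, 0.3382, 0.3185]
orientation: [0.691, 0.723, 0.003, 0.001]
wrist_force: [-0.9, 0.4, -0.4]
grip_width: 0.0268
grip_force: 30.0
```

```bash
python3 - <<'E'
from h import *
from cell import robot
o=robot.get_obs();print(o['joint_pos'],o['eef_pos'],o['orientation'],o['wrist_force'],o['ft_torque'],o['grip_width'],o['grip_force'])
# tool z in world when turned by +-60 deg about tool y
R0=Ro.from_quat(o['orientation'])
for s in(1,-1): print(s,(R0*Ro.from_rotvec([0,s*np.pi/3,0])).apply([0,0,1]))
# planar fit from 4 tool-down states
Q=np.array([[.2066,1.54148,1.39352],[.32732,1.2596,1.5558],[.4453,1.42579,1.27046],o['joint_pos'][[1,2,4]]])
P=np.array([[.2201,-.5312,.2055],[.55724,.33392,.26957],[.55677,.33761,.11382],o['eef_pos']])
q1=np.array([-1.32847,.40718,.41232,o['joint_pos'][0]])
r=np.cos(q1)*P[:,0]+np.sin(q1)*P[:,1];l=-np.sin(q1)*P[:,0]+np.cos(q1)*P[:,1];print('lat',l,'r',r)
def f(x):
    a1,h,a2,d4,e=x;A=Q[:,0];B=A+Q[:,1]
    return np.r_[a1+a2*np.sin(A)+d4*np.sin(B)+e*np.cos(B)-r,h+a2*np.cos(A)+d4*np.cos(B)-e*np.sin(B)-P[:,2]]
for e0 in(0,): 
    g=lambda x:f(np.r_[0,x,0]);s=least_squares(g,[.0,.4,.4]);print(s.x,s.fun)
E
```

```text
[4.12453956e-01 3.10110857e-01 1.18420489e+00 2.42565127e-04
 1.64020992e+00 3.68279938e-01] [0.55778412 0.33824019 0.31851746] [0.691307   0.72255251 0.0033079  0.00124817] [-0.87169292  0.44227407 -0.43341787] [-0.03813611 -0.07138335  0.01386261] 0.026780654438190523 29.999865889549255
1 [-0.03507768  0.86670351 -0.49758877]
-1 [ 0.04145497 -0.86364898 -0.50238623]
lat [0.08620158 0.08594012 0.08619835 0.08628272] r [0.56849515 0.64392024 0.64540157 0.6465948 ]
[-0.10121209  0.40236151  0.50704982] [ 0.01314514 -0.0075745   0.01226623 -0.01824087 -0.00232871  0.00204184
 -0.001894    0.00218088]
```

```bash
python3 - <<'E'
from h import *
# final-like direction (.5,-.87,-.1); keep closing axis horizontal, tool y near +x side
d=np.array([.5,-.87,0]);y=[.87,.5,0]
print(rel([.42,.12,.38],frame(np.r_[d[:2],-1],y)))
E
```

```text
[-0.5294, -0.3672, -0.1576, -0.0577, -0.246, -0.1449]
```

Call:
move_arm([
  [[0, 0, -0.1, 0, 0, 0], [-0.13, -0.09, -0.15, -0.015, -0.06, -0.035], [-0.26, -0.18, -0.158, -0.03, -0.12, -0.07], [-0.4, -0.27, -0.158, -0.04, -0.18, -0.11], [-0.53, -0.367, -0.158, -0.058, -0.246, -0.145], [-0.53, -0.367, -0.158, -0.058, -0.246, -0.145], [-0.53, -0.367, -0.158, -0.058, -0.246, -0.145], [-0.53, -0.367, -0.158, -0.058, -0.246, -0.145], [-0.53, -0.367, -0.158, -0.058, -0.246, -0.145]],
])

```text
t: 8.95
eef_pos: [0.4207, 0.1197, 0.3781]
orientation: [0.463, 0.8, -0.193, 0.33]
wrist_force: [0.1, -0.2, -0.2]
grip_width: 0.0265
grip_force: 30.0
```

```bash
python3 - <<'E'
from h import *
from cell import robot
o=robot.get_obs();print(o['joint_pos'],o['eef_pos'],Ro.from_quat(o['orientation']).as_matrix().round(3).tolist(),o['grip_width'],o['grip_force'])
E
```

```text
[ 0.63644504 -0.12567196  1.73711209 -0.77979148  1.62657809  0.10816007] [0.42066743 0.11966794 0.378077  ] [[-0.354, 0.868, 0.349], [0.612, 0.497, -0.615], [-0.707, -0.004, -0.707]] 0.026507245033357937 29.999842643737793
```

```bash
cat > ik.py <<'E'
from h import *
D=[([-1.32847,.2066,1.54148,0,1.39352,-.15053],[.2201,-.53121,.20545],[.98077,.19517,0,0]),
([.41232,.4453,1.42579,0,1.27046,.36824],[.55677,.33761,.11382],[.69135,.72252,0,0]),
([.41245,.31011,1.1842,.00024,1.64021,.36828],[.55778,.33824,.31852],[.691307,.722553,.003308,.001248]),
([.40718,.32732,1.2596,-.00077,1.5558,.36462],[.55724,.33392,.26957],[.691898,.721995,-.000669,.000134]),
([.63645,-.12567,1.73711,-.77979,1.62658,.10816],[.42067,.11967,.37808],[.463,.8,-.193,.33])]
def fk(q,x):
    h,a1,lat,a2,e,d4,d6=x[:7];Z=lambda t:Ro.from_rotvec([0,0,t]);Y=lambda t:Ro.from_rotvec([0,t,0])
    A=Z(q[0]);B=A*Y(q[1]);C=B*Y(q[2]);W=C*Z(q[3]);T=W*Y(q[4])
    w=A.apply([a1,lat,h])+B.apply([0,0,a2])+C.apply([e,0,d4])
    return w+T.apply([0,0,d6]),T*Z(q[5]),w,A.apply([a1,lat,h])+B.apply([0,0,a2])
LIM=np.array([[-2.73,2.73],[-.86,2.22],[.23,2.46],[-1.11,4.25],[.08,2.63],[-2.82,2.82]])
def res(x):
    return np.concatenate([fk(q,x)[0]-p for q,p,_ in D]+[.0*np.ones(1), .02*(np.array(x)-[.25,0,.086,.4,0,.45,.3])])
X=least_squares(res,[.25,0,.086,.4,0,.45,.3]).x
E
python3 - <<'E'
from ik import *
print(X.round(3))
for q,p,o in D: 
    P,R,w,_=fk(q,X);print((P-p).round(4),R.inv().__mul__(Ro.from_quat(o)).as_rotvec().round(3))
E
```

```text
[0.282 0.    0.086 0.455 0.093 0.499 0.342]
[ 0.     -0.0001  0.    ] [-0.    -0.     1.571]
[0.0001 0.     0.    ] [0.    0.    1.571]
[-0.0001 -0.0001 -0.    ] [0.    0.    1.571]
[-0.0001 -0.     -0.    ] [-0.     0.     1.571]
[ 0.  0. -0.] [-1.000e-03  1.000e-03  1.571e+00]
```

```bash
cat > s.py <<'E'
from ik import *
F=np.array([.55,-.256,.252])
rng=np.random.default_rng(0)
q0=np.array(D[-1][0])
def solve(az,el,F=F,seeds=12,first=None):
    d=np.array([np.cos(az)*np.cos(el),np.sin(az)*np.cos(el),np.sin(el)]);p=F-.096*d;out=[]
    for k in range(seeds):
        s=(q0 if first is None else first)[:5] if k==0 else rng.uniform(LIM[:5,0],LIM[:5,1])
        def f(q):
            P,R,_,_=fk(np.r_[q,0],X);return np.r_[P-p,.3*(R.apply([0,0,1])-d)]
        r=least_squares(f,s.clip(LIM[:5,0]+.01,LIM[:5,1]-.01),bounds=(LIM[:5,0]+.03,LIM[:5,1]-.03))
        if np.abs(r.fun).max()<1e-4 and not any(np.abs(r.x-o).max()<.05 for o in out): out.append(r.x)
    return out
if __name__=='__main__':
    for el in(-.2,0,.15):
        for a in range(-180,180,20):
            for q in solve(np.radians(a),el):
                P,R,w,e=fk(np.r_[q,0],X);print(el,a,q.round(2),'wrist',w.round(2),'elbow',e.round(2))
E
python3 s.py
```

```text
Traceback (most recent call last):
  File "s.py", line 17, in <module>
    for q in solve(np.radians(a),el):
             ~~~~~^^^^^^^^^^^^^^^^^^
  File "s.py", line 11, in solve
    r=least_squares(f,s.clip(LIM[:5,0]+.01,LIM[:5,1]-.01),bounds=(LIM[:5,0]+.03,LIM[:5,1]-.03))
ValueError: Initial guess is outside of provided bounds
```

```bash
sed -i 's/+.01,LIM\[:5,1\]-.01/+.04,LIM[:5,1]-.04/' s.py; python3 s.py
```

```text
-0.2 0 [-1.44 -0.11  2.39  1.5   1.34] wrist [ 0.12 -0.26  0.34] elbow [0.08 0.06 0.73]
-0.2 20 [-1.42  0.2   2.05  1.29  1.6 ] wrist [ 0.15 -0.4   0.34] elbow [ 0.1  -0.08  0.73]
-0.2 40 [-1.33  0.46  1.69  1.14  1.83] wrist [ 0.22 -0.53  0.34] elbow [ 0.13 -0.18  0.69]
-0.2 60 [-1.2   0.69  1.31  1.05  2.07] wrist [ 0.34 -0.63  0.34] elbow [ 0.19 -0.24  0.63]
-0.2 80 [-1.06  0.93  0.9   1.01  2.33] wrist [ 0.48 -0.68  0.34] elbow [ 0.25 -0.28  0.55]
0 0 [-1.47  0.2   2.4   1.66  1.52] wrist [ 0.11 -0.26  0.25] elbow [ 0.09 -0.08  0.73]
0 20 [-1.44  0.41  2.06  1.4   1.71] wrist [ 0.14 -0.41  0.25] elbow [ 0.11 -0.17  0.7 ]
0 40 [-1.34  0.61  1.69  1.25  1.91] wrist [ 0.21 -0.54  0.25] elbow [ 0.14 -0.24  0.65]
0 60 [-1.21  0.82  1.3   1.17  2.14] wrist [ 0.33 -0.64  0.25] elbow [ 0.2  -0.28  0.59]
0 80 [-1.07  1.04  0.88  1.17  2.39] wrist [ 0.47 -0.69  0.25] elbow [ 0.26 -0.3   0.51]
0.15 0 [-1.45  0.46  2.37  1.73  1.68] wrist [ 0.12 -0.26  0.19] elbow [ 0.11 -0.19  0.69]
0.15 20 [-1.43  0.57  2.04  1.47  1.81] wrist [ 0.14 -0.4   0.19] elbow [ 0.12 -0.23  0.66]
0.15 40 [-1.33  0.73  1.67  1.32  1.99] wrist [ 0.22 -0.53  0.19] elbow [ 0.16 -0.28  0.62]
0.15 60 [-1.21  0.92  1.29  1.26  2.2 ] wrist [ 0.33 -0.63  0.19] elbow [ 0.21 -0.31  0.56]
0.15 80 [-1.07  1.13  0.87  1.29  2.44] wrist [ 0.47 -0.68  0.19] elbow [ 0.27 -0.32  0.48]
```

```bash
cat > plan.py <<'E'
from s import *
az,el=np.radians(35),-.1
d=np.array([np.cos(az)*np.cos(el),np.sin(az)*np.cos(el),np.sin(el)])
g=np.array([-1.35,.5,1.75,1.2,1.85,0])
qF=solve(az,el,F,1,g)[0];qC=solve(az,el,F-.15*d,1,qF)[0]
def q6(q):
    t=np.linspace(-2.7,2.7,541);v=[abs(fk(np.r_[q,a],X)[1].apply([0,1,0])[2])+.001*abs(a) for a in t];return t[np.argmin(v)]
a=q6(qF);qF=np.r_[qF,a];qC=np.r_[qC,a];q0=np.array(D[-1][0])
qB=np.array([-1.0,.0,1.75,0.2,1.5,.1*0+a/2])
if __name__=='__main__':
    print('F',qF.round(3),'C',qC.round(3))
    path=[q0,qB,qC,qF]
    for i in range(3):
        m=[];zz=[];rr=[]
        for t in np.linspace(0,1,25):
            q=path[i]+(path[i+1]-path[i])*t;P,R,w,e=fk(q,X);z=R.apply([0,0,1])
            for s in np.linspace(0,1,12):
                for A,B in((w,P+.1*z),(e,w)):
                    pt=A+s*(B-A);m.append(max(np.hypot(*(pt[:2]-F[:2]))-.07,.345-pt[2]));zz.append(pt[2])
        print(i,'clear',round(min(m),3),'zmin',round(min(zz),3))
    # rows, 3 calls: q0->qB in 2 calls
    n=int(__import__('sys').argv[1]) if len(__import__('sys').argv)>1 else 12
    segs=[(q0,(q0+qB)/2),((q0+qB)/2,qB),(qB,(qB+qC)/2),((qB+qC)/2,qC)]
    for A,B in segs:
        p0,R0=fk(A,X)[:2];Zc=Ro.from_rotvec([0,0,np.pi/2])
        print([[round(v,3) for v in rel(*(lambda P:(P[0],P[1]*Zc))(fk(A+(B-A)*t,X)),p0,R0*Zc)] for t in np.arange(1,9)/8])
E
python3 plan.py
```

```text
F [-1.366  0.478  1.784  1.227  1.812  0.82 ] C [-1.597  0.538  1.642  1.087  2.013  0.82 ]
0 clear 0.063 zmin 0.125
1 clear 0.078 zmin 0.12
2 clear 0.078 zmin 0.252
[[-0.017, -0.027, 0.081, 0.024, 0.019, 0.027], [-0.032, -0.057, 0.157, 0.047, 0.038, 0.055], [-0.046, -0.089, 0.228, 0.069, 0.057, 0.085], [-0.059, -0.124, 0.294, 0.09, 0.076, 0.117], [-0.071, -0.159, 0.356, 0.111, 0.094, 0.15], [-0.083, -0.195, 0.414, 0.13, 0.112, 0.184], [-0.096, -0.232, 0.468, 0.147, 0.129, 0.22], [-0.109, -0.269, 0.519, 0.164, 0.145, 0.257]]
[[-0.047, 0.015, 0.039, 0.014, 0.02, 0.037], [-0.095, 0.03, 0.075, 0.027, 0.04, 0.074], [-0.145, 0.044, 0.108, 0.038, 0.06, 0.113], [-0.198, 0.057, 0.139, 0.048, 0.08, 0.152], [-0.254, 0.07, 0.168, 0.056, 0.101, 0.192], [-0.314, 0.081, 0.195, 0.063, 0.121, 0.232], [-0.379, 0.091, 0.22, 0.068, 0.141, 0.273], [-0.449, 0.098, 0.243, 0.072, 0.162, 0.314]]
[[0.001, -0.005, 0.017, 0.022, 0.011, 0.022], [0.003, -0.009, 0.028, 0.045, 0.022, 0.045], [0.007, -0.011, 0.036, 0.067, 0.034, 0.066], [0.012, -0.01, 0.039, 0.089, 0.046, 0.087], [0.017, -0.006, 0.038, 0.111, 0.059, 0.108], [0.023, 0.0, 0.033, 0.133, 0.073, 0.128], [0.027, 0.01, 0.023, 0.155, 0.087, 0.147], [0.031, 0.023, 0.01, 0.177, 0.101, 0.166]]
[[0.013, 0.002, -0.02, 0.023, 0.014, 0.017], [0.026, 0.006, -0.044, 0.045, 0.028, 0.034], [0.039, 0.011, -0.074, 0.068, 0.043, 0.049], [0.05, 0.019, -0.108, 0.091, 0.058, 0.063], [0.06, 0.029, -0.147, 0.114, 0.073, 0.076], [0.068, 0.042, -0.19, 0.137, 0.088, 0.088], [0.072, 0.057, -0.237, 0.16, 0.104, 0.098], [0.073, 0.075, -0.287, 0.183, 0.12, 0.107]]
```

```bash
cat > plan2.py <<'E'
from plan import *
qA=np.array([.2,-.3,1.9,-.3,1.5,.2]);qM=np.array([-.5,-.3,1.9,0,1.5,.3]);qB=np.array([-1.2,-.2,1.8,.2,1.55,.4]);qD=(qB+qC)/2
Zc=Ro.from_rotvec([0,0,np.pi/2]);path=[q0,qA,qM,qB,qD,qC,qF]
if __name__=='__main__':
  for A,B in zip(path,path[1:]):
    m=[];zz=[]
    for t in np.linspace(0,1,25):
        P,R,w,e=fk(A+(B-A)*t,X);z=R.apply([0,0,1])
        for s in np.linspace(0,1,12):
            for a,b in((w,P+.1*z),(e,w)):
                pt=a+s*(b-a);m.append(max(np.hypot(*(pt[:2]-F[:2]))-.07,.345-pt[2]));zz.append(pt[2])
    p0,R0=fk(A,X)[:2];p1,R1=fk(B,X)[:2];ang=(R0.inv()*R1).magnitude();n=int(np.ceil(max(ang/.17,np.linalg.norm(p1-p0)/.05)))
    print('clear',round(min(m),3),'zmin',round(min(zz),3),'n',n,'end',p1.round(3))
    print([[round(v,3) for v in rel(*(lambda P:(P[0],P[1]*Zc))(fk(A+(B-A)*t,X)),p0,R0*Zc)] for t in np.arange(1,n+1)/n])
E
python3 plan2.py
```

```text
clear 0.246 zmin 0.187 n 5 end [0.372 0.061 0.282]
[[0.019, -0.046, 0.064, 0.014, 0.031, 0.026], [0.043, -0.089, 0.117, 0.026, 0.062, 0.054], [0.069, -0.126, 0.16, 0.037, 0.091, 0.084], [0.096, -0.156, 0.193, 0.046, 0.12, 0.117], [0.121, -0.177, 0.218, 0.053, 0.148, 0.152]]
clear 0.161 zmin 0.167 n 6 end [ 0.372 -0.105  0.267]
[[-0.062, 0.004, 0.031, 0.013, 0.012, 0.042], [-0.125, 0.006, 0.06, 0.024, 0.024, 0.085], [-0.189, 0.005, 0.086, 0.034, 0.036, 0.128], [-0.253, 0.0, 0.11, 0.042, 0.048, 0.171], [-0.319, -0.007, 0.132, 0.048, 0.06, 0.215], [-0.386, -0.017, 0.152, 0.053, 0.072, 0.259]]
clear 0.132 zmin 0.167 n 5 end [ 0.29  -0.32   0.285]
[[-0.085, 0.067, -0.005, 0.006, 0.01, 0.052], [-0.181, 0.127, -0.012, 0.01, 0.021, 0.103], [-0.286, 0.178, -0.02, 0.012, 0.032, 0.155], [-0.4, 0.218, -0.03, 0.013, 0.044, 0.206], [-0.522, 0.246, -0.041, 0.013, 0.057, 0.257]]
clear 0.13 zmin 0.17 n 5 end [ 0.346 -0.315  0.254]
[[0.023, -0.014, 0.04, 0.039, 0.014, 0.03], [0.048, -0.023, 0.07, 0.078, 0.029, 0.06], [0.074, -0.027, 0.09, 0.116, 0.044, 0.089], [0.1, -0.023, 0.101, 0.155, 0.06, 0.118], [0.123, -0.01, 0.103, 0.193, 0.077, 0.146]]
clear 0.078 zmin 0.186 n 5 end [ 0.349 -0.396  0.277]
[[0.028, 0.006, -0.008, 0.039, 0.017, 0.026], [0.057, 0.017, -0.027, 0.078, 0.034, 0.051], [0.084, 0.034, -0.056, 0.117, 0.052, 0.073], [0.107, 0.059, -0.096, 0.156, 0.071, 0.094], [0.125, 0.092, -0.143, 0.195, 0.09, 0.113]]
clear 0.078 zmin 0.252 n 3 end [ 0.472 -0.311  0.262]
[[0.012, -0.001, 0.127, 0.0, -0.0, -0.001], [0.011, -0.001, 0.253, 0.0, -0.0, -0.001], [0.0, -0.0, 0.375, 0.0, -0.0, 0.001]]
```

Call:
move_arm([
  [[0.019, -0.046, 0.064, 0.014, 0.031, 0.026], [0.043, -0.089, 0.117, 0.026, 0.062, 0.054], [0.069, -0.126, 0.16, 0.037, 0.091, 0.084], [0.096, -0.156, 0.193, 0.046, 0.12, 0.117], [0.121, -0.177, 0.218, 0.053, 0.148, 0.152], [0.121, -0.177, 0.218, 0.053, 0.148, 0.152]],
])

```text
t: 9.7
eef_pos: [0.3721, 0.0581, 0.2823]
orientation: [0.695, 0.703, -0.066, 0.137]
wrist_force: [0.4, -0.5, -1.1]
grip_width: 0.0264
grip_force: 30.0
```

Call:
move_arm([
  [[-0.062, 0.004, 0.031, 0.013, 0.012, 0.042], [-0.125, 0.006, 0.06, 0.024, 0.024, 0.085], [-0.189, 0.005, 0.086, 0.034, 0.036, 0.128], [-0.253, 0, 0.11, 0.042, 0.048, 0.171], [-0.319, -0.007, 0.132, 0.048, 0.06, 0.215], [-0.386, -0.017, 0.152, 0.053, 0.072, 0.259], [-0.386, -0.017, 0.152, 0.053, 0.072, 0.259]],
])

```text
t: 10.58
eef_pos: [0.3716, -0.1081, 0.2676]
orientation: [0.927, 0.375, 0.013, 0.018]
wrist_force: [-0.9, -0.3, -0.1]
grip_width: 0.0268
grip_force: 30.0
```

Call:
move_arm([
  [[-0.085, 0.067, -0.005, 0.006, 0.01, 0.052], [-0.181, 0.127, -0.012, 0.01, 0.021, 0.103], [-0.286, 0.178, -0.02, 0.012, 0.032, 0.155], [-0.4, 0.218, -0.03, 0.013, 0.044, 0.206], [-0.522, 0.246, -0.041, 0.013, 0.057, 0.257], [-0.522, 0.246, -0.041, 0.013, 0.057, 0.257], [-0.522, 0.246, -0.041, 0.013, 0.057, 0.257]],
])

```text
t: 11.45
eef_pos: [0.2905, -0.3209, 0.2849]
orientation: [0.995, -0.015, 0.091, -0.041]
wrist_force: [0.6, -0.2, -1.0]
grip_width: 0.0267
grip_force: 30.0
```

```bash
python3 - <<'E'
from plan2 import *
from cell import robot
o=robot.get_obs();print(o['joint_pos'].round(3),qB,o['grip_width'],o['grip_force'])
for q in(qD,qC): P,R=fk(q,X)[:2];print(rel(P,R*Zc))
E
```

```text
[-1.2   -0.198  1.799  0.201  1.549  0.396] [-1.2  -0.2   1.8   0.2   1.55  0.4 ] 0.026703355862678153 30.000012516975403
[0.1217, -0.0112, 0.1028, 0.1928, 0.0775, 0.147]
[0.1482, 0.1864, 0.0326, 0.3801, 0.1784, 0.2633]
```

Tracking matches the model, so I go on to the pre-pose.

Call:
move_arm([
  [[0.023, -0.014, 0.04, 0.039, 0.014, 0.03], [0.048, -0.023, 0.07, 0.078, 0.029, 0.06], [0.074, -0.027, 0.09, 0.116, 0.044, 0.089], [0.1, -0.023, 0.101, 0.155, 0.06, 0.118], [0.122, -0.011, 0.103, 0.193, 0.077, 0.147], [0.122, -0.011, 0.103, 0.193, 0.077, 0.147]],
])

```text
t: 12.2
eef_pos: [0.3459, -0.3143, 0.2518]
orientation: [0.89, -0.215, 0.195, -0.352]
wrist_force: [-0.0, -0.2, -1.5]
grip_width: 0.0266
grip_force: 30.0
```

Call:
move_arm([
  [[0.028, 0.006, -0.008, 0.039, 0.017, 0.026], [0.057, 0.017, -0.027, 0.078, 0.034, 0.051], [0.084, 0.034, -0.056, 0.117, 0.052, 0.073], [0.107, 0.059, -0.096, 0.156, 0.071, 0.094], [0.125, 0.092, -0.143, 0.195, 0.09, 0.113], [0.125, 0.092, -0.143, 0.195, 0.09, 0.113], [0.125, 0.092, -0.143, 0.195, 0.09, 0.113]],
])

```text
t: 13.08
eef_pos: [0.35, -0.3959, 0.2771]
orientation: [0.659, -0.343, 0.309, -0.594]
wrist_force: [0.1, -1.4, -1.6]
grip_width: 0.0266
grip_force: 30.0
```

```bash
python3 - <<'E'
from plan2 import *
from cell import robot
o=robot.get_obs();print(o['joint_pos'].round(3),qC.round(3),o['grip_width'],o['grip_force'])
P,R=fk(qF,X)[:2];print(rel(P,R*Zc))
z=Ro.from_quat(o['orientation']).apply([0,0,1]);tip=o['eef_pos']+.096*z;print('tip',tip)
for n in('side','top'):
    c=robot.capture(n);print(n,proj(c,[tip,o['eef_pos']]).round(1).tolist())
    r=[90,210,300,460] if n=='side' else [150,290,330,490]
    v=cv2.resize(c['pixels'][r[0]:r[1],r[2]:r[3]],None,fx=4,fy=4,interpolation=cv2.INTER_CUBIC);cv2.imwrite(f'pics/{n}4.png',v[...,::-1])
E
```

```text
[-1.596  0.535  1.642  1.087  2.012  0.82 ] [-1.597  0.538  1.642  1.087  2.013  0.82 ] 0.02659409923258896 30.000171661376953
[0.0003, 0.0003, 0.3733, 0.0009, 0.0001, 0.001]
tip [ 0.42824993 -0.34112462  0.26719367]
side [[402.6, 149.0], [426.3, 143.9]]
top [[418.9, 248.7], [435.8, 270.1]]
```

View pics/side4.png

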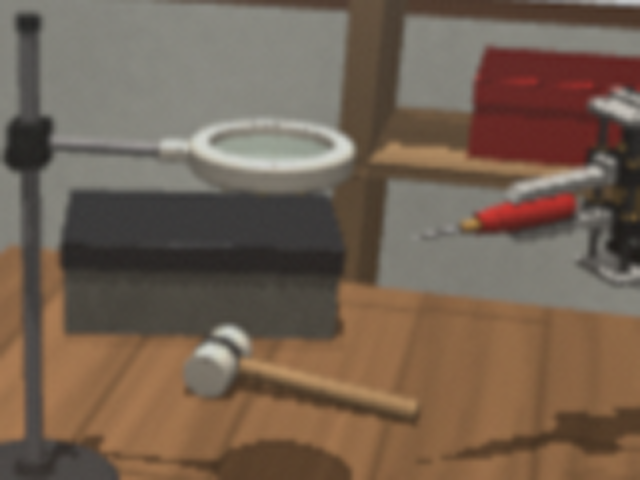

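View pics/top4.png

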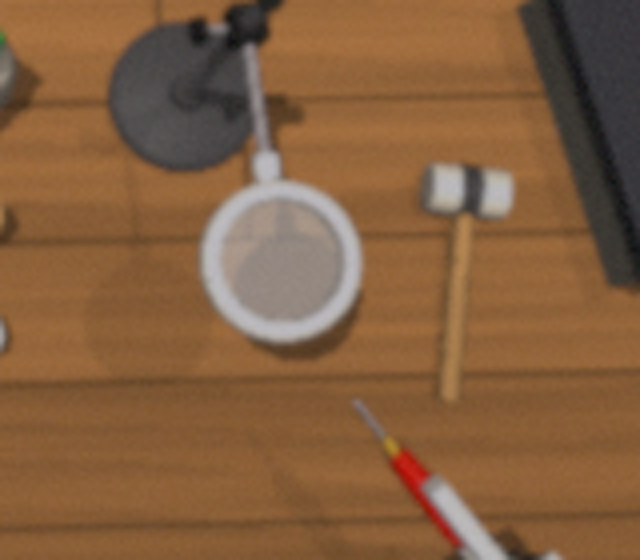

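The observed tip is at side (403, 149.5) and top (419, 250), within 1.5 px of the prediction and clear of the lens. I slide in.

Call:
move_arm([
  [[0, 0, 0.08, 0, 0, 0], [0, 0, 0.16, 0, 0, 0], [0, 0, 0.24, 0, 0, 0], [0, 0, 0.31, 0, 0, 0], [0, 0, 0.35, 0, 0, 0], [0, 0, 0.37, 0, 0, 0], [0, 0, 0.37, 0, 0, 0], [0, 0, 0.37, 0, 0, 0], [0, 0, 0.37, 0, 0, 0]],
])

```text
t: 14.3
eef_pos: [0.4695, -0.3138, 0.2616]
orientation: [0.657, -0.345, 0.31, -0.595]
wrist_force: [-0.3, -0.5, -0.6]
grip_width: 0.0266
grip_force: 30.0
```

```bash
python3 - <<'E'
from h import *
from cell import robot
o=robot.get_obs();print(o['dq'].round(3),o['grip_width'],o['grip_force'],o['wrist_force'])
z=Ro.from_quat(o['orientation']).apply([0,0,1]);tip=o['eef_pos']+.096*z;print('tip',tip,z)
v=[]
for n,r in(('side',[90,190,320,460]),('top',[170,270,350,490])):
    c=robot.capture(n);print(n,proj(c,[tip,o['eef_pos']]).round(1).tolist())
    v.append(cv2.resize(c['pixels'][r[0]:r[1],r[2]:r[3]],None,fx=3,fy=3,interpolation=cv2.INTER_CUBIC))
cv2.imwrite('pics/fin.png',np.vstack(v)[...,::-1])
E
```

```text
[ 0.     0.001  0.003  0.003 -0.001  0.   ] 0.026627245438116644 29.999969601631165 [-0.31290252 -0.47139186 -0.58766371]
tip [ 0.54795865 -0.25936693  0.25200206] [ 0.81762481  0.56705701 -0.09967953]
side [[365.1, 157.0], [389.9, 151.8]]
top [[394.4, 216.9], [410.5, 237.6]]
```

View pics/fin.png

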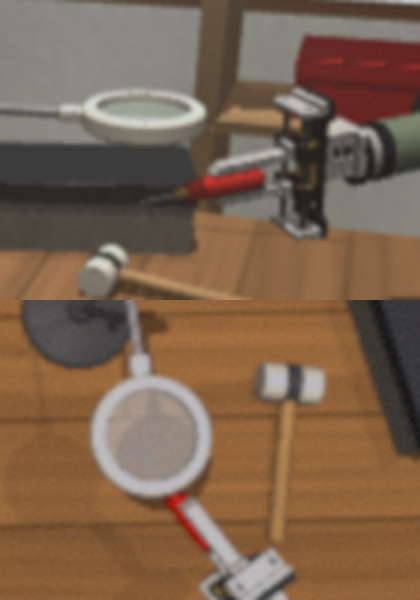

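The final picture shows the tip at side pixel (366, 157.5), right below the lens centre, still held and still. I hand the job in.

```bash
python3 -c "
from cell import robot
print(robot.finish_job())"
```

```text
the job is handed in; nothing more can be done
None
```

I drew the awl straight up and turned it to within about 6° of level. I handed the job in at about 14.5 s with the gripper still holding it, the point by my measurements about 4 mm off the lens's axis and 10 cm below the glass; no verdict came back.

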